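Length-check a brass manifold in the bench gauge and hold it up level

ROBOT

A 6-joint arm with a two-finger parallel gripper is mounted at the origin on the work surface. World frame = base frame: x ahead of the robot, y to its left, z up, the work surface at z = 0. Lengths are in m, angles in rad, forces in N, time in s.
With the tool pointing down it reaches from about 0.425 to 0.95 m from the base axis. Payload 3.5 kg.
Tool frame: the origin (TCP) lies between the finger pads; the fingertips stand 25 mm ahead of it and the grasp point (between the pads) lies 6 mm ahead of it (ctrl.finger_overhang is the distance from the TCP to the fingertips, in m); x points along the fingers, y is the direction in which the jaws open and shut, and the axes are right-handed (so a half turn about x gives the same grasp; the last joint's range is limited). The gripper opens to 85 mm and grips with 20 to 120 N. Pads are 22 mm wide; open, the fingers measure 114 mm over their backs; the gripper's body (76 mm by 85 mm) begins 54 mm behind the grasp point. The pads swing forward as they close: fully open they stand 13 mm farther back than shut.
Start: joints at [1.182, 0.286, 1.577, -0, 1.279, -0.15], TCP at [0.16, 0.656, 0.256] pointing down, gripper open.
Joint ranges: [-2.77, 2.77], [-0.9, 2.22], [0.21, 2.48], [-1.53, 4.67], [0.24, 2.81], [-2.84, 2.84]. Speed limits (rad/s): [2.79, 2.79, 3.14, 3.14, 3.14, 3.14].

INTERFACE

Orientations are given as a unit quaternion [x, y, z, w].
In Python, from plant import ctrl gives the robot as it stands.
- The arm moves only by the tool play_rows, never from a script. Its argument "targets" is a list of rows, each an object with "delta_pos": the shift along the world's x, y, z normalised to -1 to 1, where 1 is 1000 mm, a list of three; "delta_rot": the turn, a rotation vector about the world's x, y, z normalised to -1 to 1, where 1 is pi rad, a list of three; "claw": the finger opening in mm, from 0 to 85.4. In form: [{"delta_pos": [tx, ty, tz], "delta_rot": [wx, wy, wz], "claw": claw}, ...]. A call has 1 to 20 rows; each row is the pose to reach, as a shift and turn from the pose measured when the call began, turning the shorter way round; what a row does not reach only later rows make up. A row lasts 1/12 s, in which the tool goes at most 41.7 mm and 7.16 degrees, less where a joint would pass 70% of its speed; a pose out of reach is approached as far as the arm can. A call with a number of a shift or a turn outside -1 to 1 is refused whole. A call with a gripper value outside its range is refused whole. The fingers move at their own pace and stop on an object; "newtons" is the grip in N (left out, the last holds). Time passes only in rows, so rows that repeat a pose let the fingers close. It gives the time, the measured TCP pose, the force and the opening at its end, in the units of the state.
- ctrl.get_state(): the state, without advancing time (a new reading comes with each control period).
- ctrl.read_camera(name): name is "scene" or "top"; returns the picture (480x640x3 uint8, blue, green, red); there is no depth.
- ctrl.calibration(name): a dict with "fx", "fy", "cx", "cy" (pixels), "camera_from_world" (4x4, takes a point from world to camera coordinates). Camera axes: x right, y down, z forward; pixel columns grow to the right and rows downward; lengths in m; the calibration is good to about 2 mm. A picture is of the moment at which its call begins. calibration takes no time and is no camera call.
- ctrl.sign_off(): hands the job in, once; it reports no verdict.
The state is a dict: "time": time; "qpos": joint angles; "dq": joint speeds; "joint_efforts": joint torques, N m; "eef_pos": TCP position; "tcp_rot": TCP orientation; "contact_force": force on the tool from outside, world axes, zero at the start; "wrist_torque": the same for the moment, N m; "opening": opening from 0.0 (shut) to 1.0 (fully open).
Only numpy, scipy, OpenCV 4.12 (cv2) and the standard library are available. Lean on these libraries where they do the work, as an engineer would, in place of code of your own. Each camera call takes 0.05 s, during which the arm holds its last target. There are 200 camera calls.

TASK

Check the brass manifold in the bench gauge: slide the jaw shut until the manifold is nipped between jaw and anvil and keep pushing it firmly there for about a second, then slide the jaw back about 2 cm so the part is free. Then grip the manifold, lift it about 12 cm clear of the gauge and finish still holding it there in the gripper, level and motionless; the program ends while holding, nothing is put down. Leave the other things on the bench where they are.

Things in the scene. Friction and masses are not known exactly. Their poses are not given: they have to be found in the camera images.
- gauge: Fixed bench length gauge (place and yaw differ between runs): dark steel base plate 360 x 90 x 12 mm (x = -170 to +190 mm) with a steel rail 16 mm wide, top 40 mm above the table, so the manifold overhangs it 4 mm each side. Origin: on the table under the rail's centre line; x along the rail from anvil towards sliding jaw, y across, z up.
- anvil: Fixed steel stop at one end of the rail, a block 30 mm long, 34 mm wide, its top 78 mm above the table. Origin at table height below its contact face, which is at x = -100 mm of the gauge and faces the jaw (+x).
- jaw (a joint): Slide of the moving jaw, m: 0 = fully open (faces 210 mm apart), grows as it is pushed towards the anvil (face distance = 0.210 minus this); travel 0.100. Starts at 0 to 0.03; reads 0.080 with the 130 mm manifold nipped. About 1.5 N of dry friction, damping 8 N per m/s; stays where it is left.
- jaw_face: Steel contact plate of the moving jaw, 34 mm wide, from 41 to 73 mm above the table. Origin at table height below its contact face, on the rail's centre line; its x axis is the gauge's x axis (away from the anvil).
- thumb_grip (a point): Point in the upright black thumb post of the moving jaw, 83 mm above the table, 33 mm behind the jaw's contact face. The post is 16 x 16 mm (sides along the gauge's x and y), from the grey carriage (44 mm wide, top 54 mm above the table) up to 100 mm. Pinch it from above and move along the gauge's x; it moves with the jaw.
- manifold: The long brass manifold lying loose on the rail: bar 130 (x) x 24 (y) x 24 mm (z), a taller inlet block (28 mm long, top at 40 mm) at its -x end, towards the anvil; two 14 mm round ports on top, 10 mm high, at x = +20, +50 mm. Origin: centre of its underside, 40 mm above the table. Its x is the gauge's x within 2 deg. Starts 6 to 20 mm short of the anvil: the jaw pushes it there. 0.3 to 0.6 kg.
- balance (a point): Point on the manifold at its centre of mass in plan, 10 mm from its origin along its x (towards the tall block), 14 mm above its underside: grip across the bar's 24 mm width here to lift it level.
- bush: Bystander: flanged brass bush standing upright, 34 mm diameter, 38 mm high, beside the gauge, about 110 mm from the rail on the gauge's -y side. Origin: centre of its underside. Leave it.
- collar: Bystander: brass ring 38 mm diameter, 14 mm high, lying about 110 mm from the rail on the gauge's +y side. Origin: centre of its underside. Leave it.
- short_manifold: Bystander: a short brass manifold, 80 x 24 x 24 mm with two ports, lying on the table to the robot's right. Origin: centre of its underside. Leave it.
- block: Bystander: steel gauge block 50 x 30 x 30 mm on the table to the robot's right. Origin: centre of its underside. Leave it.
- jar: Bystander: grey jar with black cap, 60 mm diameter, 75 mm high, on the table to the robot's right. Origin: centre of its underside. Leave it.
- scoop: Bystander: aluminium hand scoop, about 200 x 80 x 45 mm, on the table to the robot's right. Origin: underside of its pan. Leave it.
There are look-alikes about, which are no part of the job. What is shaped like the manifold but blue or red is not meant.

How it is judged:
On the way, in this order (a step that is already met when the one before it is completed fails the run):
1. the manifold is nipped between jaw and anvil: at least 2.5 N on both faces, for 0.2 s (contact force between each of jaw_face, anvil and manifold above 2.5 N), for 0.2 s.
2. the jaw is slid back, leaving at least 8 mm of play (jaw joint below 0.072), the manifold still lying on the gauge (value of joint jaw below 0.072 m and contact force between jaw_face and manifold below 0.1 N and height (world z) of manifold below 0.05 m), for 0.2 s.
3. the manifold is held in the air, level and still, its underside at least 80 mm above the rail, for 0.5 s (height (world z) of manifold above 0.12 m and angle between manifold's own z axis and vertical below 0.1 rad and linear speed of manifold below 0.03 m/s and angular speed of manifold below 0.15 rad/s and contact force between the fingers and manifold above 1 N and contact force between manifold and gauge below 0.1 N and value of joint jaw below 0.072 m), for 0.5 s.
At the end, for the whole second after the job is handed in: The manifold is held by the fingers (over 1 N) with its underside at least 80 mm above the rail (z over 0.12 m), level within 0.1 rad, slower than 0.03 m/s and 0.15 rad/s, not touching the gauge; the jaw still backed off (joint below 0.072) (all of step 3); the arm keeps its last pose, push and grip.
It fails at once if the manifold is tipped by more than 0.4 rad (angle between manifold's own z axis and vertical above 0.4 rad).
It fails at once if a bystander is shifted by more than 30 mm (distance of any of bush, collar, short_manifold, block, jar, scoop from where it was at the start of the episode above 0.03 m).
It also fails if it takes over 50 s, if anything falls off the work surface, if the arm or the gripper's body presses on something with over 40 N, if the wrist force passes 120 N, or if a joint passes its speed limit or range.

## Working session

There is one attempt and no reset: what is moved stays moved. The work goes in short steps, Python scripts to look and compute and a tool call to move; the robot and the scene stay as the last step left them, time stands still between calls to the robot, and variables do not carry over. Pictures are saved under pics/ and viewed, about 8 in all and at most 12, crops included, and the job is handed in when it is done.

Besides the shell and the picture viewer there is one more tool, called after "Request:" as name(argument=value, ...), one argument or row to a line, values as JSON. play_rows: Moves the arm, as the interface text tells. Its arguments: {"type":"object","properties":{"targets":{"type":"array"},"newtons":{"type":"number"}},"required":["targets"]}

```bash
ls; mkdir -p pics; python3 - <<'E'
from plant import ctrl
import cv2,numpy as np
s=ctrl.get_state();print(s['time'],s['eef_pos'],s['tcp_rot'],s['opening'])
for n in('top','scene'):
    cv2.imwrite(f'pics/{n}1.png',ctrl.read_camera(n));c=ctrl.calibration(n);print(n,c['fx'],c['fy'],c['cx'],c['cy'],np.round(c['camera_from_world'],4).tolist())
E
```

```text
pics
0.0 [0.15941439 0.65529616 0.25492684] [ 0.08340907  0.70229095 -0.08503918  0.70185375] 0.9990886494412299
top 622.5848871346312 622.5848871346312 326.52432329857356 225.2137548586933 [[-0.0075, -1.0, 0.0014, -0.1911], [-0.9904, 0.0073, -0.1378, 0.5464], [0.1378, -0.0024, -0.9905, 1.3057], [0.0, 0.0, 0.0, 1.0]]
scene 487.87440496431617 487.87440496431617 314.2620508740028 240.70842235113196 [[-0.1371, 0.9906, 0.0009, 0.2452], [0.6524, 0.091, -0.7524, -0.2635], [-0.7454, -0.1026, -0.6587, 1.4271], [0.0, 0.0, 0.0, 1.0]]
```

View pics/top1.png

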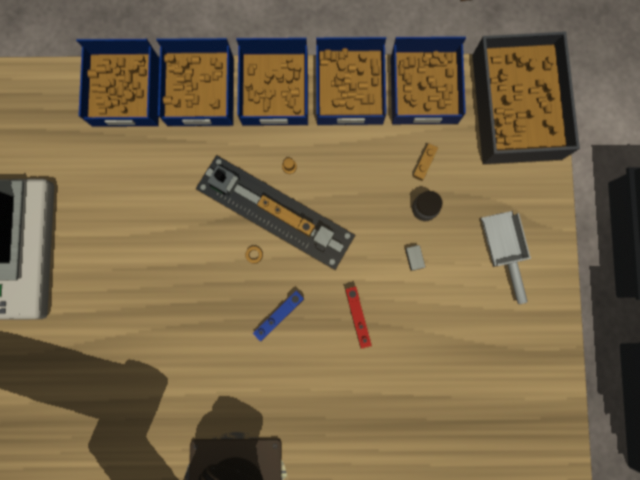

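View pics/scene1.png

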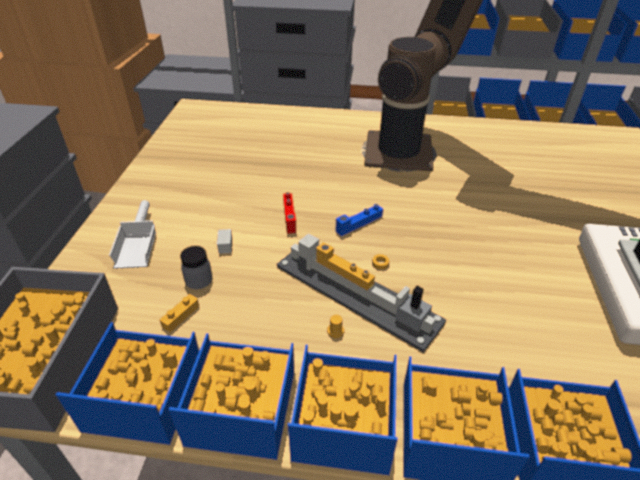

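The top view shows the gauge with its jaw and thumb post at about (221,175), the anvil at (326,238), and the manifold between them with its tall block at about (306,226). The bush is at (289,164) and the collar at (254,254). The scene view agrees. I'll zoom in to measure.

```bash
cat > h.py <<'E'
from plant import ctrl
import cv2,numpy as np
def ray(n,u,v,z):
    c=ctrl.calibration(n);M=np.array(c['camera_from_world']);R,t=M[:3,:3],M[:3,3]
    o=-R.T@t;d=R.T@np.array([(u-c['cx'])/c['fx'],(v-c['cy'])/c['fy'],1])
    return o+d*(z-o[2])/d[2]
def proj(n,P):
    c=ctrl.calibration(n);M=np.array(c['camera_from_world']);p=np.asarray(P)@M[:3,:3].T+M[:3,3]
    return np.c_[c['fx']*p[:,0]/p[:,2]+c['cx'],c['fy']*p[:,1]/p[:,2]+c['cy']]
E
python3 - <<'E'
from h import *
a=cv2.imread('pics/top1.png')[145:275,185:365];cv2.imwrite('pics/crop1.png',cv2.resize(a,None,fx=4.4,fy=4.4,interpolation=cv2.INTER_CUBIC))
a=cv2.imread('pics/scene1.png')[225:355,270:450];cv2.imwrite('pics/crop2.png',cv2.resize(a,None,fx=4.4,fy=4.4,interpolation=cv2.INTER_CUBIC))
E
```

```text
(no output)
```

View pics/crop1.png

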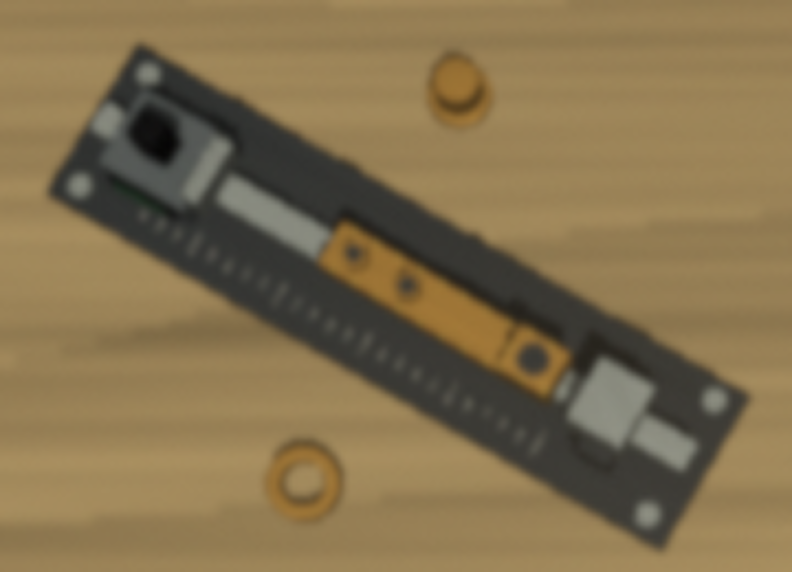

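View pics/crop2.png

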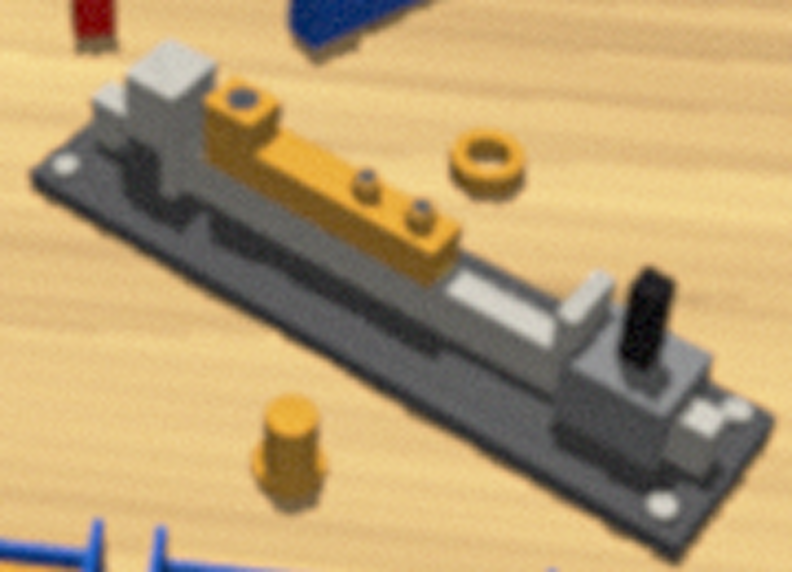

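```bash
python3 - <<'E'
from h import *
T=lambda u,v,z:ray('top',185+(u+.5)/4.4-.5,145+(v+.5)/4.4-.5,z)
S=lambda u,v,z:ray('scene',270+(u+.5)/4.4-.5,225+(v+.5)/4.4-.5,z)
for F,c in((T,[(140,43),(48,192),(748,397),(662,550)]),(S,[(775,420),(680,562),None,(33,177)])):
    P=[F(*q,.012) if q else None for q in c]
    print(np.round([p for p in P if p is not None],4).tolist())
    if F is T:
        j=(P[0]+P[1])/2;a=(P[2]+P[3])/2;x=(j-a);L=np.linalg.norm(x);x/=L;y=np.cross([0,0,1],x)
        O=(a+.17*x+j-.19*x)/2;O[2]=0
        print('len',L,'yaw',np.arctan2(x[1],x[0]),'O',O)
    else:
        d=P[1]-P[3];print('scene len',np.linalg.norm(d),'yaw',np.arctan2(d[1],d[0]))
    
g=lambda p:np.round([(p-O)@x,(p-O)@y,p[2]],4)
S_post=[g(S(655,272,.1))];print('scene post top',S_post, 'anvil top corners',[g(S(*q,.078)) for q in((170,38),(215,68),(175,98),(128,70))])
print('top post',g(T(150,123,.1)),'low',g(T(160,150,.06)))
print('anvil',[g(T(*q,.078)) for q in((603,352),(655,380),(622,448),(567,405))])
print('jawface',[g(T(*q,.073)) for q in((233,148),(207,210))],[g(S(*q,.073)) for q in((612,280),(560,315))])
print('manif jaw end',[g(T(*q,.064)) for q in((343,218),(318,260))],'block end',[g(T(*q,.08)) for q in((572,352),(548,402))])
print('ports',[g(T(*q,.074)) for q in((354,253),(407,285))],'blk hole',g(T(533,359,.08)))
print('scene ports',[g(S(*q,.074)) for q in((422,208),(367,178))],'hole',g(S(243,98,.08)))
E
```

```text
[[0.7102, 0.0496, 0.012], [0.6335, 0.0947, 0.012], [0.5268, -0.2568, 0.012], [0.4508, -0.2131, 0.012]]
len 0.35749954668768597 yaw 1.0332212923246011 O [ 0.57519148 -0.08998513  0.        ]
[[0.6374, 0.0949, 0.012], [0.7185, 0.0516, 0.012], [0.5327, -0.2544, 0.012]]
scene len 0.3580760122395133 yaw 1.025000207284343
scene post top [array([0.1377, 0.0051, 0.1   ])] anvil top corners [array([-0.1276,  0.0155,  0.078 ]), array([-0.0973,  0.0119,  0.078 ]), array([-0.0987, -0.0163,  0.078 ]), array([-0.1283, -0.0148,  0.078 ])]
top post [ 0.1394 -0.0024  0.1   ] low [0.1388 0.0023 0.06  ]
anvil [array([-0.0992, -0.019 ,  0.078 ]), array([-0.1273, -0.0199,  0.078 ]), array([-0.1302,  0.016 ,  0.078 ]), array([-0.0973,  0.0115,  0.078 ])]
jawface [array([ 0.1056, -0.015 ,  0.073 ]), array([0.1005, 0.0173, 0.073 ])] [array([0.1159, 0.0145, 0.073 ]), array([ 0.1092, -0.0166,  0.073 ])]
manif jaw end [array([ 0.0437, -0.0135,  0.064 ]), array([0.0434, 0.0103, 0.064 ])] block end [array([-0.0866, -0.0113,  0.08  ]), array([-0.089,  0.015,  0.08 ])]
ports [array([ 0.0284, -0.0004,  0.074 ]), array([-0.0015,  0.    ,  0.074 ])] blk hole [-0.0723  0.0009  0.08  ]
scene ports [array([ 0.029, -0.001,  0.074]), array([-0.0009, -0.0006,  0.074 ])] hole [-0.0728  0.0016  0.08  ]
```

```bash
python3 - <<'E'
from h import *
from scipy.spatial.transform import Rotation as R
s=ctrl.get_state();r=R.from_quat(s['tcp_rot']);print(r.as_matrix().round(3).tolist())
y=r.as_matrix()[:,1];a=np.arctan2(y[1],y[0])
yaw=1.03;O=np.array([.577,-.09])
for t in(yaw+np.pi/2,yaw-np.pi/2):
    d=(t-a+np.pi)%(2*np.pi)-np.pi
    m=np.array([[0,-np.sin(t),0]]) # target: x down, y at t
    tx=np.array([0,0,-1]);ty=np.array([np.cos(t),np.sin(t),0]);M=np.c_[tx,ty,np.cross(tx,ty)]
    rv=(R.from_matrix(M)*r.inv()).as_rotvec()
    print('dyaw',d,'rotvec/pi',(rv/np.pi).round(4), 'approx q6 change',d+1.29)
p=O+.138*np.array([np.cos(yaw),np.sin(yaw)]);print(p,p-s['eef_pos'][:2])
E
```

```text
[[-0.001, 0.237, 0.972], [-0.002, 0.972, -0.237], [-1.0, -0.002, -0.0]]
dyaw 1.26883968537493 rotvec/pi [7.000e-04 2.000e-04 4.039e-01] approx q6 change 2.55883968537493
dyaw -1.8727529682148631 rotvec/pi [ 2.000e-04 -8.000e-04 -5.961e-01] approx q6 change -0.5827529682148631
[0.648045   0.02830726] [ 0.48860049 -0.62703695]
```

Request:
play_rows(
  targets=[
    {"delta_pos":[0.02,-0.026,0],"delta_rot":[0,0,-0.025],"claw":60},
    {"delta_pos":[0.045,-0.058,0],"delta_rot":[0,0,-0.055],"claw":60},
    {"delta_pos":[0.07,-0.09,0],"delta_rot":[0,0,-0.085],"claw":60},
    {"delta_pos":[0.095,-0.122,0],"delta_rot":[0,0,-0.116],"claw":60},
    {"delta_pos":[0.12,-0.154,0],"delta_rot":[0,0,-0.147],"claw":60},
    {"delta_pos":[0.145,-0.186,0],"delta_rot":[0,0,-0.178],"claw":60},
    {"delta_pos":[0.17,-0.218,0],"delta_rot":[0,0,-0.209],"claw":60},
    {"delta_pos":[0.195,-0.25,0],"delta_rot":[0,0,-0.24],"claw":60},
    {"delta_pos":[0.22,-0.282,0],"delta_rot":[0,0,-0.27],"claw":60},
    {"delta_pos":[0.245,-0.314,0],"delta_rot":[0,0,-0.3],"claw":60},
    {"delta_pos":[0.27,-0.346,0],"delta_rot":[0,0,-0.33],"claw":60},
    {"delta_pos":[0.295,-0.379,0],"delta_rot":[0,0,-0.36],"claw":60},
    {"delta_pos":[0.32,-0.411,0],"delta_rot":[0,0,-0.39],"claw":60},
    {"delta_pos":[0.345,-0.443,0],"delta_rot":[0,0,-0.42],"claw":60},
    {"delta_pos":[0.37,-0.475,0],"delta_rot":[0,0,-0.45],"claw":60},
    {"delta_pos":[0.395,-0.507,0],"delta_rot":[0,0,-0.48],"claw":60},
    {"delta_pos":[0.42,-0.539,0],"delta_rot":[0,0,-0.51],"claw":60},
    {"delta_pos":[0.445,-0.571,0],"delta_rot":[0,0,-0.54],"claw":60},
    {"delta_pos":[0.468,-0.6,0],"delta_rot":[0,0,-0.57],"claw":60},
    {"delta_pos":[0.488,-0.627,-0.03],"delta_rot":[0,0,-0.596],"claw":60},
  ],
  newtons=40,
)

```text
time: 1.77
eef_pos: [0.6505, 0.0276, 0.2334]
tcp_rot: [0.62, 0.345, -0.613, 0.349]
contact_force: [1.1, 0.3, 2.4]
opening: 0.704
```

Request:
play_rows(
  targets=[
    {"delta_pos":[-0.002,0,-0.03],"delta_rot":[0,0,0],"claw":50},
    {"delta_pos":[-0.002,0,-0.06],"delta_rot":[0,0,0],"claw":50},
    {"delta_pos":[-0.002,0,-0.09],"delta_rot":[0,0,0],"claw":50},
    {"delta_pos":[-0.002,0,-0.113],"delta_rot":[0,0,0],"claw":50},
    {"delta_pos":[-0.002,0,-0.113],"delta_rot":[0,0,0],"claw":50},
    {"delta_pos":[-0.002,0,-0.113],"delta_rot":[0,0,0],"claw":50},
  ],
)

```text
time: 2.27
eef_pos: [0.6471, 0.0277, 0.1184]
tcp_rot: [0.618, 0.346, -0.614, 0.348]
contact_force: [-0.1, 0.1, 0.5]
opening: 0.587
```

```bash
cat >> h.py <<'E'
from scipy.spatial.transform import Rotation as R
yaw=1.03;O=np.array([.577,-.09]);X=np.array([np.cos(yaw),np.sin(yaw)]);Y=np.array([-X[1],X[0]])
def rep():
    s=ctrl.get_state();r=R.from_quat(s['tcp_rot']);t=yaw-np.pi/2
    tx=np.array([0,0,-1]);ty=np.array([np.cos(t),np.sin(t),0]);M=np.c_[tx,ty,np.cross(tx,ty)]
    d=s['eef_pos'][:2]-O
    print('t',s['time'],'gauge xy',(d@X).round(4),(d@Y).round(4),'z',s['eef_pos'][2].round(4),'rot err/pi',((R.from_matrix(M)*r.inv()).as_rotvec()/np.pi).round(4),'F',np.round(s['contact_force'],1),'open',s['opening'],'q',np.round(s['qpos'],2))
    return s
def shot(n,name,x0,x1,y0,y1,f):
    a=ctrl.read_camera(n);cv2.imwrite('pics/full_'+name,a);cv2.imwrite('pics/'+name,cv2.resize(a[y0:y1,x0:x1],None,fx=f,fy=f,interpolation=cv2.INTER_CUBIC))
E
python3 -c "
from h import *
rep();shot('scene','s2.png',340,480,190,350,3.7)"
```

```text
t 2.2667 gauge xy 0.137 0.0005 z 0.1184 rot err/pi [-0.0001  0.0019  0.0017] F [-0.1  0.1  0.5] open 0.5866007518399778 q [-0.11  0.36  1.75  0.    1.03  0.43]
```

View pics/s2.png

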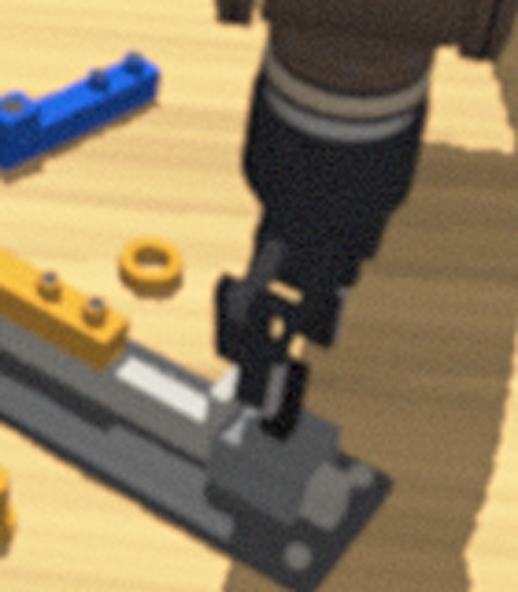

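The scene crop shows the gripper over the carriage, with the near finger in front of the post at about (265,395). Nothing is touching yet, so I'll descend and pinch.

Request:
play_rows(
  targets=[
    {"delta_pos":[0,0,-0.015],"delta_rot":[0,0.001,0.002],"claw":50},
    {"delta_pos":[0,0,-0.029],"delta_rot":[0,0.002,0.002],"claw":50},
    {"delta_pos":[0,0,-0.029],"delta_rot":[0,0.002,0.002],"claw":40},
    {"delta_pos":[0,0,-0.029],"delta_rot":[0,0.002,0.002],"claw":30},
    {"delta_pos":[0,0,-0.029],"delta_rot":[0,0.002,0.002],"claw":22},
    {"delta_pos":[0,0,-0.029],"delta_rot":[0,0.002,0.002],"claw":18},
    {"delta_pos":[0,0,-0.029],"delta_rot":[0,0.002,0.002],"claw":8},
    {"delta_pos":[0,0,-0.029],"delta_rot":[0,0.002,0.002],"claw":8},
    {"delta_pos":[0,0,-0.029],"delta_rot":[0,0.002,0.002],"claw":8},
  ],
  newtons=50,
)

```text
time: 3.07
eef_pos: [0.6462, 0.0294, 0.0921]
tcp_rot: [-0.615, -0.35, 0.616, -0.347]
contact_force: [-8.0, 3.8, 4.8]
opening: 0.178
```

```bash
python3 -c "
from h import *
rep()"
```

```text
t 3.0667 gauge xy 0.138 0.0022 z 0.0921 rot err/pi [-0.0008 -0.001  -0.0005] F [-8.   3.8  4.8] open 0.178495471462509 q [-0.11  0.4   1.75  0.    0.99  0.43]
```

Request:
play_rows(
  targets=[
    {"delta_pos":[-0.004,-0.004,0],"delta_rot":[0,0,0],"claw":8},
    {"delta_pos":[-0.007,-0.009,0],"delta_rot":[0,0,0],"claw":8},
    {"delta_pos":[-0.01,-0.0145,0],"delta_rot":[0,0,0],"claw":8},
    {"delta_pos":[-0.0135,-0.02,0],"delta_rot":[0,0,0],"claw":8},
    {"delta_pos":[-0.017,-0.0257,0],"delta_rot":[0,0,0],"claw":8},
    {"delta_pos":[-0.02,-0.031,0],"delta_rot":[0,0,0],"claw":8},
    {"delta_pos":[-0.0235,-0.0365,0],"delta_rot":[0,0,0],"claw":8},
    {"delta_pos":[-0.0265,-0.042,0],"delta_rot":[0,0,0],"claw":8},
    {"delta_pos":[-0.03,-0.0475,0],"delta_rot":[0,0,0],"claw":8},
    {"delta_pos":[-0.0325,-0.0515,0],"delta_rot":[0,0,0],"claw":8},
    {"delta_pos":[-0.0345,-0.055,0],"delta_rot":[0,0,0],"claw":8},
    {"delta_pos":[-0.0365,-0.0585,0],"delta_rot":[0,0,0],"claw":8},
    {"delta_pos":[-0.0365,-0.0585,0],"delta_rot":[0,0,0],"claw":8},
  ],
)

```text
time: 4.15
eef_pos: [0.6106, -0.0303, 0.0921]
tcp_rot: [0.616, 0.349, -0.615, 0.348]
contact_force: [5.0, -1.7, -6.9]
opening: 0.178
```

```bash
python3 -c "
from h import *
rep()"
```

```text
t 4.15 gauge xy 0.0684 0.0019 z 0.0921 rot err/pi [-0.0004  0.0003 -0.0004] F [ 5.  -1.7 -6.9] open 0.17762408527765916 q [-0.22  0.33  1.85  0.    0.96  0.32]
```

Request:
play_rows(
  targets=[
    {"delta_pos":[-0.001,-0.0017,0],"delta_rot":[0,0,0],"claw":8},
    {"delta_pos":[-0.002,-0.0034,0],"delta_rot":[0,0,0],"claw":8},
    {"delta_pos":[-0.003,-0.005,0],"delta_rot":[0,0,0],"claw":8},
    {"delta_pos":[-0.0036,-0.006,0],"delta_rot":[0,0,0],"claw":8},
    {"delta_pos":[-0.0041,-0.0069,0],"delta_rot":[0,0,0],"claw":8},
    {"delta_pos":[-0.0041,-0.0069,0],"delta_rot":[0,0,0],"claw":8},
  ],
)

```text
time: 4.65
eef_pos: [0.6071, -0.0362, 0.0922]
tcp_rot: [0.617, 0.349, -0.614, 0.348]
contact_force: [7.5, 4.6, -6.7]
opening: 0.176
```

```bash
python3 -c "
from h import *
s=rep();print(s['contact_force'][:2]@X,s['contact_force'][:2]@Y)"
```

```text
t 4.65 gauge xy 0.0616 0.0019 z 0.0922 rot err/pi [-0.0011  0.0011 -0.0002] F [ 7.5  4.6 -6.7] open 0.17581876229917684 q [-0.23  0.32  1.86  0.01  0.96  0.31]
7.7762923852845995 -4.046266282636446
```

Request:
play_rows(
  targets=[
    {"delta_pos":[-0.001,-0.0017,0],"delta_rot":[0,0,0],"claw":8},
    {"delta_pos":[-0.002,-0.0034,0],"delta_rot":[0,0,0],"claw":8},
    {"delta_pos":[-0.002,-0.0034,0],"delta_rot":[0,0,0],"claw":8},
    {"delta_pos":[-0.002,-0.0034,0],"delta_rot":[0,0,0],"claw":8},
  ],
)

```text
time: 4.98
eef_pos: [0.607, -0.0363, 0.0921]
tcp_rot: [0.62, 0.349, -0.611, 0.347]
contact_force: [12.5, 11.9, -8.5]
opening: 0.177
```

```bash
python3 -c "
from h import *
s=rep();print(s['contact_force'][:2]@X,s['contact_force'][:2]@Y)"
```

```text
t 4.9833 gauge xy 0.0614 0.0019 z 0.0921 rot err/pi [-0.0029  0.003   0.    ] F [12.5 11.9 -8.5] open 0.17732284240688373 q [-0.23  0.32  1.86  0.01  0.95  0.3 ]
16.630770122982224 -4.60556641758648
```

A hard stop: the jaw moved only 0.2 mm while the push rose to 17 N. I'll hold it for a second.

Request:
play_rows(
  targets=[
    {"delta_pos":[-0.002,-0.0034,0],"delta_rot":[0,0,0],"claw":8},
    {"delta_pos":[-0.002,-0.0034,0],"delta_rot":[0,0,0],"claw":8},
    {"delta_pos":[-0.002,-0.0034,0],"delta_rot":[0,0,0],"claw":8},
    {"delta_pos":[-0.002,-0.0034,0],"delta_rot":[0,0,0],"claw":8},
    {"delta_pos":[-0.002,-0.0034,0],"delta_rot":[0,0,0],"claw":8},
    {"delta_pos":[-0.002,-0.0034,0],"delta_rot":[0,0,0],"claw":8},
    {"delta_pos":[-0.002,-0.0034,0],"delta_rot":[0,0,0],"claw":8},
    {"delta_pos":[-0.002,-0.0034,0],"delta_rot":[0,0,0],"claw":8},
    {"delta_pos":[-0.002,-0.0034,0],"delta_rot":[0,0,0],"claw":8},
    {"delta_pos":[-0.002,-0.0034,0],"delta_rot":[0,0,0],"claw":8},
    {"delta_pos":[-0.002,-0.0034,0],"delta_rot":[0,0,0],"claw":8},
    {"delta_pos":[-0.002,-0.0034,0],"delta_rot":[0,0,0],"claw":8},
  ],
)

```text
time: 5.98
eef_pos: [0.607, -0.0364, 0.0922]
tcp_rot: [0.623, 0.35, -0.608, 0.346]
contact_force: [12.8, 12.8, -8.8]
opening: 0.178
```

```bash
python3 -c "
from h import *
s=rep();print(s['contact_force'][:2]@X,s['contact_force'][:2]@Y);shot('scene','s3.png',260,440,200,340,4.2)"
```

```text
t 5.9833 gauge xy 0.0614 0.0019 z 0.0922 rot err/pi [-0.0047  0.005   0.0005] F [12.8 12.8 -8.8] open 0.17829273860103048 q [-0.23  0.32  1.86  0.02  0.95  0.3 ]
17.555549910709342 -4.387925894879956
```

View pics/s3.png

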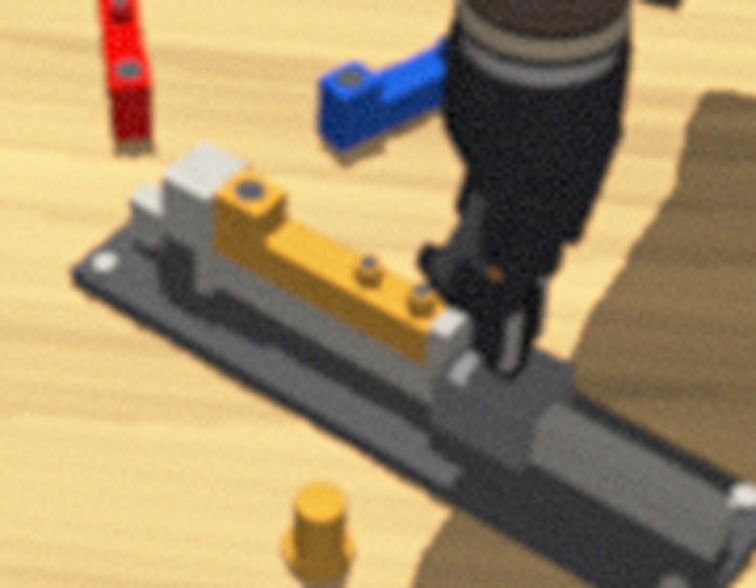

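The picture shows the manifold against the anvil at about (215,215) with the jaw face on its other end at about (435,335), so it is nipped. Next I back off 22 mm, release the post and rise.

Request:
play_rows(
  targets=[
    {"delta_pos":[0.002,0.0035,0],"delta_rot":[-0.002,0.002,0],"claw":8},
    {"delta_pos":[0.005,0.0085,0],"delta_rot":[-0.004,0.004,0],"claw":8},
    {"delta_pos":[0.008,0.0135,0],"delta_rot":[-0.005,0.005,0],"claw":8},
    {"delta_pos":[0.0105,0.0175,0],"delta_rot":[-0.005,0.005,0],"claw":8},
    {"delta_pos":[0.0115,0.0193,0],"delta_rot":[-0.005,0.005,0],"claw":8},
    {"delta_pos":[0.0115,0.0193,0],"delta_rot":[-0.005,0.005,0],"claw":8},
    {"delta_pos":[0.0115,0.0193,0],"delta_rot":[-0.005,0.005,0],"claw":8},
    {"delta_pos":[0.0115,0.0193,0],"delta_rot":[-0.005,0.005,0],"claw":8},
  ],
)

```text
time: 6.7
eef_pos: [0.6186, -0.0169, 0.0921]
tcp_rot: [0.616, 0.348, -0.616, 0.348]
contact_force: [2.3, 0.4, -4.7]
opening: 0.177
```

```bash
python3 -c "
from h import *
s=rep()"
```

```text
t 6.7 gauge xy 0.0841 0.002 z 0.0921 rot err/pi [0.0001 0.0002 0.0005] F [ 2.3  0.4 -4.7] open 0.17705468682273842 q [-0.19  0.35  1.83 -0.    0.97  0.35]
```

Request:
play_rows(
  targets=[
    {"delta_pos":[0,0,0],"delta_rot":[0,0,0],"claw":30},
    {"delta_pos":[0,0,0],"delta_rot":[0,0,0],"claw":45},
    {"delta_pos":[0,0,0],"delta_rot":[0,0,0],"claw":50},
    {"delta_pos":[0,0,0],"delta_rot":[0,0,0],"claw":50},
    {"delta_pos":[0,0,0.03],"delta_rot":[0,0,0],"claw":50},
    {"delta_pos":[0,0,0.06],"delta_rot":[0,0,0],"claw":50},
    {"delta_pos":[0,0,0.09],"delta_rot":[0,0,0],"claw":50},
    {"delta_pos":[0,0,0.09],"delta_rot":[0,0,0],"claw":50},
  ],
)

```text
time: 7.37
eef_pos: [0.6225, -0.0176, 0.1905]
tcp_rot: [0.619, 0.344, -0.612, 0.351]
contact_force: [1.0, -0.5, 0.3]
opening: 0.586
```

```bash
python3 - <<'E'
from h import *
s=rep();shot('scene','s4.png',260,440,200,340,4.2)
S=lambda u,v,z:ray('scene',260+(u+.5)/4.2-.5,200+(v+.5)/4.2-.5,z)
for q in((250,190,.08),(370,262,.074),(422,291,.074)):
    d=S(*q)[:2]-O;print((d@X).round(4),(d@Y).round(4))
E
```

```text
t 7.3667 gauge xy 0.0855 -0.0018 z 0.1905 rot err/pi [0.0009 0.0044 0.0005] F [ 1.  -0.5  0.3] open 0.5857290142827082 q [-0.19  0.23  1.77 -0.    1.13  0.35]
-0.0866 0.0005
-0.0151 0.0014
0.0152 0.0008
```

View pics/s4.png

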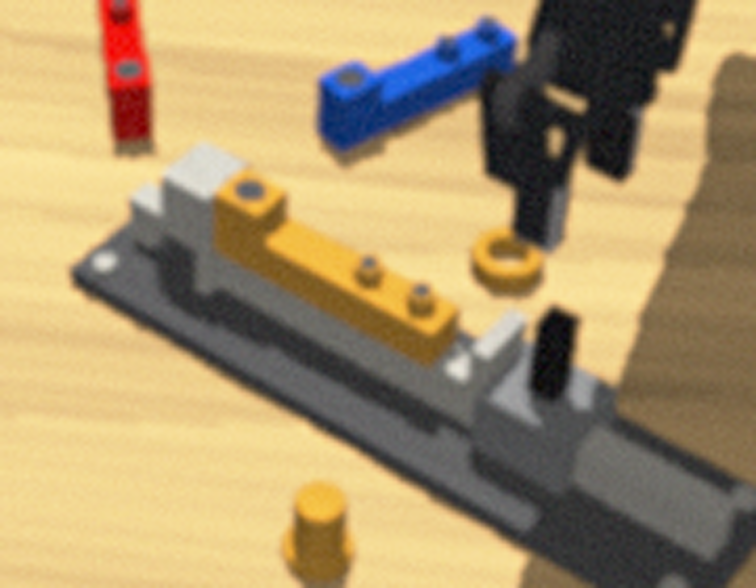

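The manifold lies still against the anvil, with its hole at about (250,190) and its ports at (370,262) and (422,291). The jaw is clear of it. Next I hover over the balance point.

Request:
play_rows(
  targets=[
    {"delta_pos":[-0.014,-0.022,0],"delta_rot":[0,0.003,0],"claw":55},
    {"delta_pos":[-0.028,-0.044,0],"delta_rot":[0,0.003,0],"claw":55},
    {"delta_pos":[-0.042,-0.066,0],"delta_rot":[0,0.003,0],"claw":55},
    {"delta_pos":[-0.056,-0.088,0],"delta_rot":[0,0.003,0],"claw":55},
    {"delta_pos":[-0.07,-0.11,-0.02],"delta_rot":[0,0.003,0],"claw":55},
    {"delta_pos":[-0.07,-0.11,-0.05],"delta_rot":[0,0.003,0],"claw":55},
    {"delta_pos":[-0.07,-0.11,-0.06],"delta_rot":[0,0.003,0],"claw":55},
    {"delta_pos":[-0.07,-0.11,-0.06],"delta_rot":[0,0.003,0],"claw":55},
    {"delta_pos":[-0.07,-0.11,-0.06],"delta_rot":[0,0.003,0],"claw":55},
    {"delta_pos":[-0.07,-0.11,-0.06],"delta_rot":[0,0.003,0],"claw":55},
  ],
)

```text
time: 8.25
eef_pos: [0.5522, -0.1272, 0.1286]
tcp_rot: [0.616, 0.347, -0.615, 0.349]
contact_force: [1.2, 0.9, 0.5]
opening: 0.648
```

```bash
python3 - <<'E'
from h import *
s=rep()
E
```

```text
t 8.25 gauge xy -0.0446 0.0021 z 0.1286 rot err/pi [0.0009 0.0006 0.0002] F [1.2 0.9 0.5] open 0.6477691309914817 q [-0.4   0.19  1.94 -0.    1.01  0.14]
```

Request:
play_rows(
  targets=[
    {"delta_pos":[0,-0.0005,-0.025],"delta_rot":[0,0,0],"claw":55},
    {"delta_pos":[0,-0.0005,-0.048],"delta_rot":[0,0,0],"claw":55},
    {"delta_pos":[0,-0.0005,-0.063],"delta_rot":[0.001,0.001,0],"claw":55},
    {"delta_pos":[0,-0.0005,-0.069],"delta_rot":[0.001,0.001,0],"claw":55},
    {"delta_pos":[0,-0.0005,-0.069],"delta_rot":[0.001,0.001,0],"claw":45},
    {"delta_pos":[0,-0.0005,-0.069],"delta_rot":[0.001,0.001,0],"claw":35},
    {"delta_pos":[0,-0.0005,-0.069],"delta_rot":[0.001,0.001,0],"claw":28},
    {"delta_pos":[0,-0.0005,-0.069],"delta_rot":[0.001,0.001,0],"claw":24},
    {"delta_pos":[0,-0.0005,-0.069],"delta_rot":[0.001,0.001,0],"claw":15},
    {"delta_pos":[0,-0.0005,-0.069],"delta_rot":[0.001,0.001,0],"claw":15},
    {"delta_pos":[0,-0.0005,-0.069],"delta_rot":[0.001,0.001,0],"claw":15},
  ],
  newtons=60,
)

```text
time: 9.17
eef_pos: [0.5536, -0.128, 0.0617]
tcp_rot: [0.616, 0.348, -0.615, 0.349]
contact_force: [-0.6, 0.6, 5.7]
opening: 0.271
```

```bash
python3 - <<'E'
from h import *
s=rep()
E
```

```text
t 9.1667 gauge xy -0.0446 0.0005 z 0.0617 rot err/pi [0.0002 0.0006 0.0002] F [-0.6  0.6  5.7] open 0.2705212634574582 q [-0.41  0.29  1.96  0.    0.88  0.14]
```

Request:
play_rows(
  targets=[
    {"delta_pos":[0.001,0.0017,0.002],"delta_rot":[0,0,0],"claw":15},
    {"delta_pos":[0.002,0.0034,0.006],"delta_rot":[0,0,0],"claw":15},
    {"delta_pos":[0.002,0.0034,0.012],"delta_rot":[0,0,0],"claw":15},
    {"delta_pos":[0.002,0.0034,0.02],"delta_rot":[0,0,0],"claw":15},
    {"delta_pos":[0.002,0.0034,0.03],"delta_rot":[0,0,0],"claw":15},
    {"delta_pos":[0.002,0.0034,0.042],"delta_rot":[0,0,0],"claw":15},
    {"delta_pos":[0.002,0.0034,0.054],"delta_rot":[0,0,0],"claw":15},
    {"delta_pos":[0.002,0.0034,0.066],"delta_rot":[0,0,0],"claw":15},
    {"delta_pos":[0.002,0.0034,0.078],"delta_rot":[0,0,0],"claw":15},
    {"delta_pos":[0.002,0.0034,0.09],"delta_rot":[0,0,0],"claw":15},
    {"delta_pos":[0.002,0.0034,0.102],"delta_rot":[0,0,0],"claw":15},
    {"delta_pos":[0.002,0.0034,0.112],"delta_rot":[0,0,0],"claw":15},
    {"delta_pos":[0.002,0.0034,0.12],"delta_rot":[0,0,0],"claw":15},
    {"delta_pos":[0.002,0.0034,0.124],"delta_rot":[0,0,0],"claw":15},
    {"delta_pos":[0.002,0.0034,0.124],"delta_rot":[0,0,0],"claw":15},
    {"delta_pos":[0.002,0.0034,0.124],"delta_rot":[0,0,0],"claw":15},
    {"delta_pos":[0.002,0.0034,0.124],"delta_rot":[0,0,0],"claw":15},
    {"delta_pos":[0.002,0.0034,0.124],"delta_rot":[0,0,0],"claw":15},
    {"delta_pos":[0.002,0.0034,0.124],"delta_rot":[0,0,0],"claw":15},
    {"delta_pos":[0.002,0.0034,0.124],"delta_rot":[0,0,0],"claw":15},
  ],
)

```text
time: 10.83
eef_pos: [0.5553, -0.1245, 0.1851]
tcp_rot: [0.616, 0.348, -0.615, 0.348]
contact_force: [-0.4, 0.6, -3.5]
opening: 0.274
```

```bash
python3 - <<'E'
from h import *
s=rep();print(s['wrist_torque'],abs(s['dq']).max());shot('scene','s5.png',240,440,150,340,3.1)
E
```

```text
t 10.8333 gauge xy -0.0407 0.0008 z 0.1851 rot err/pi [0.0001 0.0003 0.0002] F [-0.4  0.6 -3.5] open 0.27368902614258894 q [-0.4   0.12  1.9   0.    1.11  0.14]
[-0.03236648  0.07558319 -0.04594932] 0.0039905333721497755
```

View pics/s5.png

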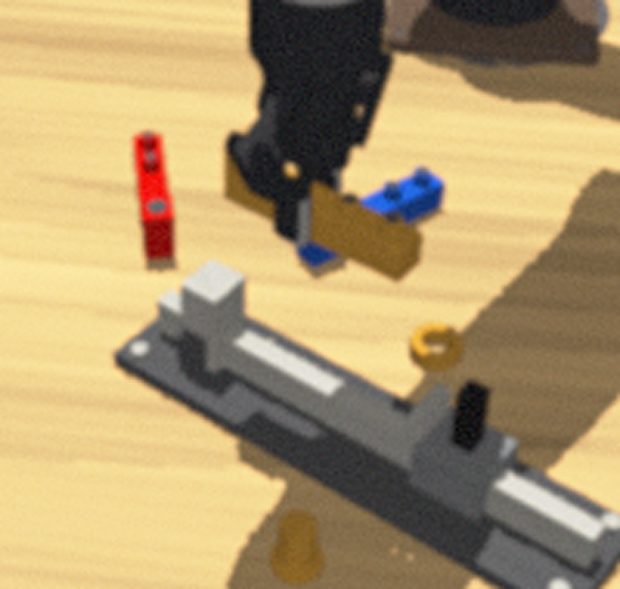

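The manifold hangs in the fingers clear of the gauge, with its lower edge running from about (227,198) to (400,280). I'll compare that with where a level part would appear.

```bash
python3 - <<'E'
from h import *
for gx in(-.096,.034):
    P=[np.r_[O+(gx)*X+(-.0105)*Y,z] for z in(.163,.187)]
    print(gx,((proj('scene',P)-[240,150])*3.1).round(0).tolist())
E
```

```text
-0.096 [[223.0, 197.0], [223.0, 166.0]]
0.034 [[398.0, 284.0], [401.0, 252.0]]
```

The part is level to within about 0.03 rad. I'll hold one more second and then hand in.

Request:
play_rows(
  targets=[
    {"delta_pos":[0,0,0],"delta_rot":[0,0,0],"claw":15},
    {"delta_pos":[0,0,0],"delta_rot":[0,0,0],"claw":15},
    {"delta_pos":[0,0,0],"delta_rot":[0,0,0],"claw":15},
    {"delta_pos":[0,0,0],"delta_rot":[0,0,0],"claw":15},
    {"delta_pos":[0,0,0],"delta_rot":[0,0,0],"claw":15},
    {"delta_pos":[0,0,0],"delta_rot":[0,0,0],"claw":15},
    {"delta_pos":[0,0,0],"delta_rot":[0,0,0],"claw":15},
    {"delta_pos":[0,0,0],"delta_rot":[0,0,0],"claw":15},
    {"delta_pos":[0,0,0],"delta_rot":[0,0,0],"claw":15},
    {"delta_pos":[0,0,0],"delta_rot":[0,0,0],"claw":15},
    {"delta_pos":[0,0,0],"delta_rot":[0,0,0],"claw":15},
    {"delta_pos":[0,0,0],"delta_rot":[0,0,0],"claw":15},
  ],
)

```text
time: 11.88
eef_pos: [0.5554, -0.1246, 0.1852]
tcp_rot: [0.616, 0.348, -0.615, 0.348]
contact_force: [0.0, 0.6, -2.5]
opening: 0.27
```

```bash
python3 - <<'E'
from h import *
s=rep();print(abs(s['dq']).max());ctrl.sign_off()
E
```

```text
t 11.8833 gauge xy -0.0407 0.0007 z 0.1852 rot err/pi [0.0001 0.0004 0.0002] F [ 0.   0.6 -2.5] open 0.26951649252254484 q [-0.4   0.12  1.9   0.    1.11  0.14]
0.00136924603385517
the job is handed in; nothing more can be done
```

The manifold was checked in the gauge, lifted, and handed in still held in the gripper at 11.9 s; sign-off gives no verdict.

- **Nip:** I pinched the thumb post and slid the jaw about 76 mm until it stopped hard. I kept pushing at about 17 N for just over a second, and the picture showed the manifold against both the anvil and the jaw.
- **Back-off:** I slid the jaw back about 22.7 mm, to a joint value of about 0.057 worked out from the arm's movement. The picture showed the manifold lying free on the rail.
- **Lift:** I gripped the manifold at its balance point with 60 N and raised it 12.3 cm, putting its underside at about 0.163 m.

**Last checks:**
- The finger opening was 23 mm on the 24 mm bar, and the joints were practically still (0.0014 rad/s).
- The manifold's lower edge matched a level part to within about 0.03 rad.
- The bush and collar showed no visible movement. I did not picture the bystanders on the robot's right again, but the arm never went near them.

**One disagreement:** the wrist read only 2.5 to 3.5 N of weight, at or below the low end of the stated 0.3 to 0.6 kg. I put that down to sensor offset, since the picture clearly showed the part in the fingers.

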